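Bolt the saw-blade box shut against its spring safety catch

ROBOT

A 7-joint arm with a two-finger parallel gripper is mounted at the origin on the work surface. World frame = base frame: x ahead of the robot, y to its left, z up, the work surface at z = 0. Lengths are in mm, angles in rad, forces in N, time in s.
With the tool pointing down it reaches from about 400 to 925 mm from the base axis. Payload 4.1 kg.
Tool frame: the origin (TCP) lies midway between the tips of the shut fingers; the grasp point (between the pads) lies arm.grip_point_offset behind it (arm.grip_point_offset is the distance from the TCP to the grasp point, in mm); z points along the fingers, y is the direction in which the jaws open and shut (so a half turn about z gives the same grasp; the last joint's range is limited). The gripper opens to 85 mm and grips with 20 to 120 N. Pads are 22 mm wide; open, the fingers measure 114 mm over their backs; the gripper's body (76 mm by 85 mm) begins 54 mm behind the grasp point. The pads swing forward as they close: fully open they stand 13 mm farther back than shut.
Start: joints at [1.014, 0.398, 0.045, 1.537, -0.019, 1.207, -0.051], TCP at [287.324, -583.085, 231.347] pointing down, gripper open.
Joint ranges: [-2.82, 2.82], [-0.49, 2.23], [-1.37, 1.46], [0, 2.46], [-1.36, 4.5], [0.23, 2], [-2.94, 2.94]. Speed limits (rad/s): [2.57, 2.57, 3.14, 3.14, 3.14, 3.14, 3.14].

INTERFACE

Orientations are given as a 3x3 rotation matrix whose columns are the frame's x, y, z axes.
In Python, from workcell import arm gives the robot as it stands.
- The arm moves only by the tool jog_arm, never from a script. Its argument "steps" is a list of rows, each an object of numbers: "tx", "ty", "tz": the shift along the tool's x, y, z in m; "ax", "ay", "az": the turn, a rotation vector about the tool's x, y, z in degrees; "gripper": the gripper's target within -1 to 1 (fully open at 1, half-way at 0, shut at -1). In form: [{"tx": .., "ty": .., "tz": .., "ax": .., "ay": .., "az": .., "gripper": ..}, ...]. A call has 1 to 5 rows; each row shifts and turns the commanded pose from where the row before left it, along the tool's axes as they then stand; what a row does not reach is not made up. A row lasts 1/12 s, in which the tool goes at most 41.7 mm and 7.16 degrees, less where a joint would pass 70% of its speed; a pose out of reach is approached as far as the arm can. A call is refused whole if a number of a shift passes 0.0417 or a number of a turn 7.16, either way. A call with a gripper value outside its range is refused whole. The fingers move at their own pace and stop on an object; "force" is the grip in N (left out, the last holds). Time passes only in rows, so rows that do not move let the fingers close. It gives the time, the measured TCP pose, the force and the opening at its end, in the units of the state.
- arm.get_state(): the state, without advancing time (a new reading comes with each control period).
- arm.get_image(name): name is "scene" or "top" or "wrist"; returns (picture, depth): 480x640x3 uint8, red, green, blue; 480x640 float32, mm along the optical axis (not along the pixel's ray), 0 where there is no reading.
- arm.camera_model(name): a dict with "intrinsics" (3x3 intrinsics, pixels), "world_to_cam" (4x4, takes a point from world to camera coordinates). Camera axes: x right, y down, z forward; pixel columns grow to the right and rows downward; lengths in mm; the calibration is good to about 2 mm. A picture is of the moment at which its call begins: read the wrist's pose just before it. camera_model takes no time and is no camera call; for the wrist camera it gives the pose at the moment of the call.
- arm.finish_job(): hands the job in, once; it reports no verdict.
The state is a dict: "time": time; "joints": joint angles; "dq": joint speeds; "tau": joint torques, N m; "tool_pos": TCP position; "tcp_rot": TCP orientation; "ft_force": force on the tool from outside, world axes, zero at the start; "ft_torque": the same for the moment, N m; "gripper_width": finger opening in mm.
Only numpy, scipy, OpenCV 4.12 (cv2) and the standard library are available. Lean on these libraries where they do the work, as an engineer would, in place of code of your own. Each camera call takes 0.05 s, during which the arm holds its last target. There are 200 camera calls.

TASK

Bolt the saw-blade box shut: press its spring safety catch (the long steel bar) down with one fingertip and keep it down while the other fingertip pushes the bolt's upright tab along until the bolt is fully home in the keeper, then let go so that the catch springs up again and locks it. Nothing is to be gripped or lifted, and the tin, the clamp and the glue bottle stay where they are.

Things in the scene. Friction and masses are not known exactly. Their poses are not given: they have to be found in the camera images.
- blade_box: Low plywood box with pale wooden lid, 220 x 320 mm (its x, y), 70 mm high, screwed to the bench: fixed. Origin: centre of its underside, z up. Bolt and catch lie on the lid, both along y: bolt line at x = +25 mm, catch at x = -25 mm. The bolt slides to +y across the dark joint line. A fingertip at the height of the pressed catch passes over all fittings except the bolt's tab.
- keeper (a point): Centre of the top of the steel keeper (a staple, 25 x 14 mm) that receives the bolt, on the strip at the box's +y end: x = 25, y = 100 mm in the box frame, 22 mm above the lid. Two like straps guide the bolt at y = -56 and +56 mm, as high. The bolt's bar reaches 18 mm above the lid, the channel under the catch 12 mm.
- bolt_tab (a point): Centre of the upper edge of the bolt's upright steel tab, a flat plate 34 mm wide (box x) and 8 mm thick (box y) standing on the bolt's bar, from 18 to 55 mm above the lid (top 125 mm above the bench). At bolt value 0 it is at x = 25, y = -20 mm in the box frame; moves with the bolt. Push its face that looks to the box's -y.
- bolt (a joint): Bolt's travel along the box's +y, m: 0 drawn back, 0.040 (stop) fully home. Starts at 0 to 0.004; stays where left; about 2 N plus light damping to slide. A rack of 4 mm teeth 11 mm apart on its side: with the catch up it is blocked at about 0.005; if let up part way the catch jams in the rack; let up with the bolt past 0.0365 it springs into the last gap and locks it home.
- catch_top (a point): Centre of the flat top of the spring safety catch, a level steel bar 24 mm wide (box x), 115 mm long (box y), parallel to the bolt, 50 mm from it. At catch value 0 it is at x = -25, y = -17.5 mm in the box frame, 38 mm above the lid (108 mm above the bench). It sinks level wherever along its length it is pressed; a fingertip may slide along it while pressing.
- catch (a joint): How far the catch is pressed down, in m: 0 up (locks the bolt), 0.010 fully down (stop). The bolt is free when it is pressed more than about 0.0055. Spring: about 2.5 N to start, 4.5 N at 6 mm, 6 N fully down; it springs up by itself.
- wax_tin: Aluminium tin, 54 mm in diameter and 45 mm high, loose, standing on the lid near its -x, -y corner; origin at the centre of its underside. Leave it alone.
- clamp: Blue spring clamp lying loose on the bench beside the box's +y end, 110 x 24 mm, 38 mm high; origin at the centre of its underside, x along it. Leave it alone.
- glue: White glue bottle standing loose on the bench beside the box's -y end, 56 mm in diameter, 150 mm high; origin at the centre of its underside. Leave it alone.

How it is judged (in metres and radians):
On the way, in this order (a step that is already met when the one before it is completed fails the run):
1. the catch is pressed down by a fingertip, the bolt not yet moved on (value of joint catch above 0.005 m and value of joint bolt below 0.009 m and contact force between the fingers and blade_box above 0.8 N), for 0.05 s.
2. the bolt is fully home while the catch is still held down (value of joint bolt above 0.0365 m and value of joint catch above 0.0045 m and contact force between the fingers and blade_box above 0.8 N), for 0.05 s.
At the end, for the whole second after the job is handed in: The bolt is home (at least 35.5 of its 40 mm) and the catch has sprung up again (within 2 mm of the top) (value of joint bolt above 0.0355 m and value of joint catch below 0.002 m); the robot touches nothing.
It fails at once if the catch was let up, or the bolt forced, with the bolt part way (value of joint bolt between 0.01 and 0.033 m and value of joint catch below 0.003 m).
It fails at once if the tin, clamp or glue bottle was moved by more than 15 mm or lifted (distance of any of wax_tin, clamp, glue from where it was at the start of the episode above 0.015 m).
It also fails if it takes over 32 s, if anything falls off the work surface, if the arm or the gripper's body presses on something with over 40 N, if the wrist force passes 120 N, or if a joint passes its speed limit or range.

## Working session

There is one attempt and no reset: what is moved stays moved. The work goes in short steps, Python scripts to look and compute and a tool call to move; the robot and the scene stay as the last step left them, time stands still between calls to the robot, and variables do not carry over. Pictures are saved under pics/ and viewed, about 8 in all and at most 12, crops included, and the job is handed in when it is done.

Besides the shell and the picture viewer there is one more tool, called after "Emit:" as name(argument=value, ...) on one line, values as JSON. jog_arm: Moves the arm, as the interface text tells. Its arguments: {"type":"object","properties":{"steps":{"type":"array"},"force":{"type":"number"}},"required":["steps"]}

```bash
mkdir -p pics
python3 - <<'E'
from workcell import arm
import cv2,numpy as np
s=arm.get_state();print(s['time'],s['tool_pos'],np.round(s['tcp_rot'],3),s['gripper_width'],arm.grip_point_offset)
for n in ['top','scene']:
    p,d=arm.get_image(n);cv2.imwrite(f'pics/{n}1.png',p[:,:,::-1]);np.save(f'pics/{n}1.npy',d)
    c=arm.camera_model(n);np.savez(f'pics/{n}1.npz',**c);print(n,np.round(c['intrinsics'],1).tolist(),np.round(c['world_to_cam'],3).tolist())
E
```

```text
0.0 [ 287.01729997 -582.49821307  230.2738885 ] [[ 0.897  0.442 -0.001]
 [ 0.442 -0.897  0.002]
 [-0.    -0.002 -1.   ]] 85.49227887554736 18.700000000000003
top [[610.4, 0.0, 324.5], [0.0, 610.4, 244.7], [0.0, 0.0, 1.0]] [[0.047, -0.999, -0.003, 35.694], [-0.978, -0.045, -0.204, 577.807], [0.204, 0.012, -0.979, 1264.379], [0.0, 0.0, 0.0, 1.0]]
scene [[471.3, 0.0, 317.9], [0.0, 471.3, 226.9], [0.0, 0.0, 1.0]] [[-0.53, 0.848, -0.009, 257.049], [0.655, 0.403, -0.639, -342.423], [-0.539, -0.344, -0.769, 1181.458], [0.0, 0.0, 0.0, 1.0]]
```

View pics/top1.png

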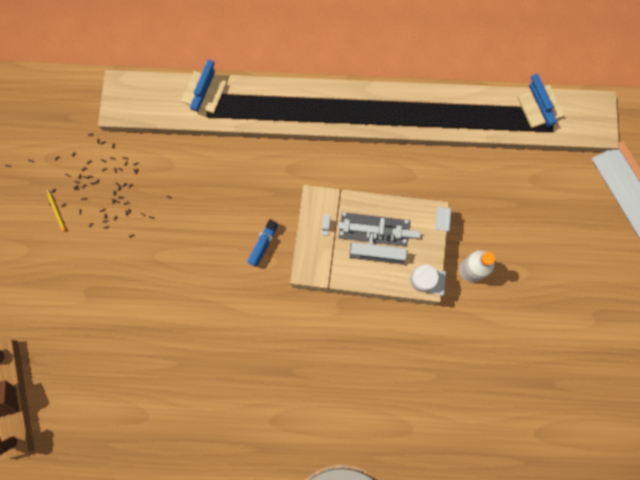

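View pics/scene1.png

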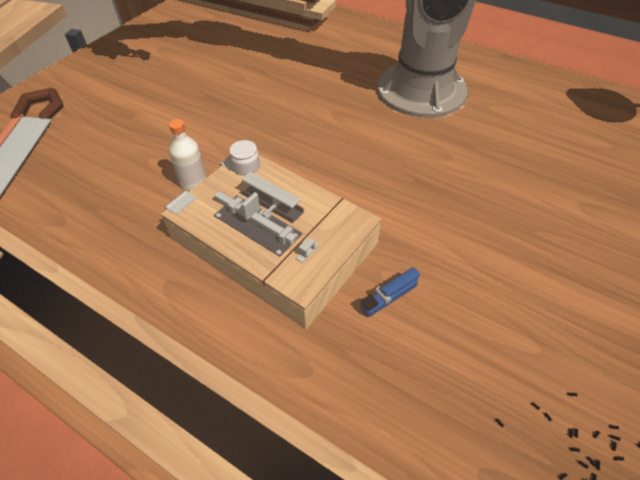

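The top view shows the box at (370,245), with +y to the left. The joint line is at column 335, the catch at (379,253), the tab near (375,238), the tin at (426,279) and the glue at (480,265). I'll enlarge both views to get the corners.

Run:
```python
import cv2,numpy as np
a=cv2.imread('pics/top1.png')[175:310,285:455];cv2.imwrite('pics/c1.png',cv2.resize(a,None,fx=4.4,fy=4.4,interpolation=cv2.INTER_CUBIC))
a=cv2.imread('pics/scene1.png')[145:325,155:390];cv2.imwrite('pics/c2.png',cv2.resize(a,None,fx=3.3,fy=3.3,interpolation=cv2.INTER_CUBIC))
```

```text
(no output)
```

View pics/c1.png

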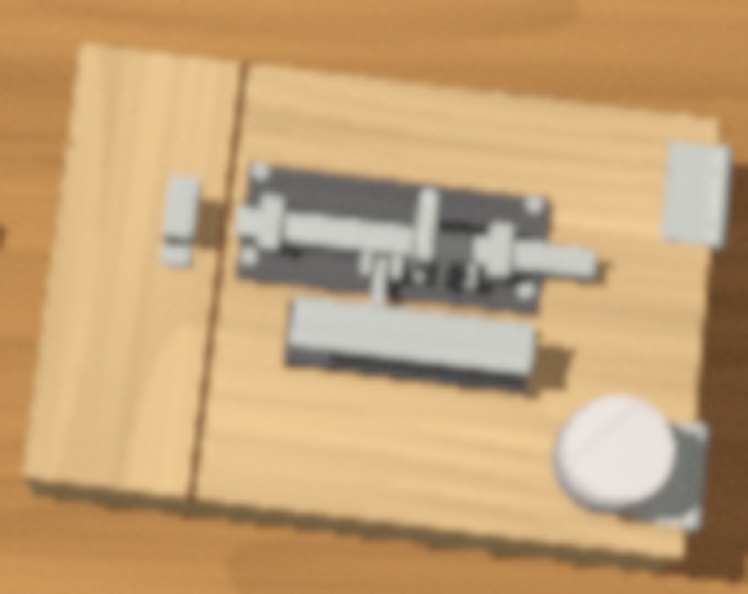

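View pics/c2.png

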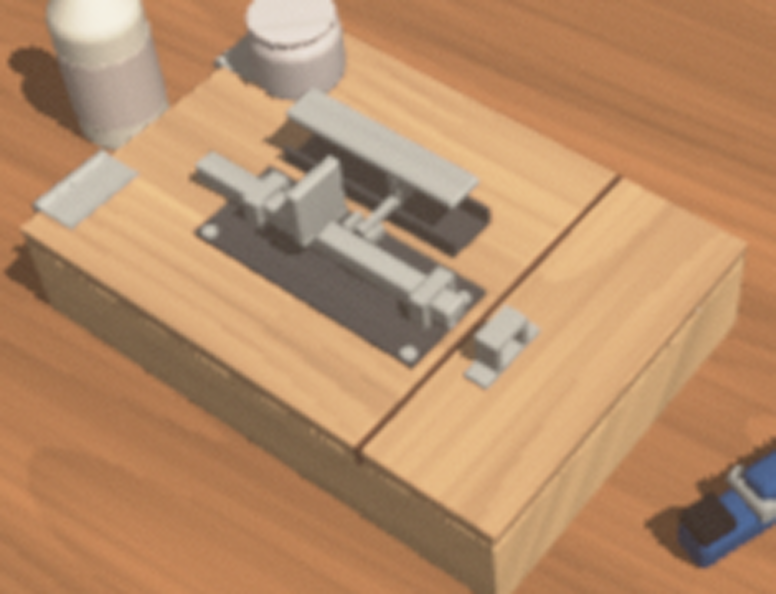

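The top crop gives the lid corners, the catch top (295,298)–(528,377), the tab's top edge (429,190)–(424,258) and the keeper (181,206). The scene crop shows the same features. I'll fit the box pose to both.

```bash
cat > fit.py <<'E'
import numpy as np
from scipy.optimize import least_squares
C={n:np.load(f'pics/{n}1.npz') for n in ('top','scene')}
P={'top':[((110,160,70),(80,43)),((110,-160,70),(718,118)),((-110,160,70),(25,478)),((-110,-160,70),(684,548)),
((-13,40,108),(295,298)),((-37,40,108),(288,347)),((-13,-75,108),(535,328)),((-37,-75,108),(528,377)),((25,100,92),(181,206)),((25,'b',125),(427,223))],
'scene':[((110,160,70),(495,540)),((110,-160,70),(22,230)),((-110,160,70),(745,245)),
((-37,40,108),(478,182)),((-13,40,108),(460,205)),((-13,-75,108),(288,118)),((-37,-75,108),(312,90)),((25,'b',125),(313,180))]}
K={'top':(4.4,285,175),'scene':(3.3,155,145)}
def res(v,cams=('top','scene')):
    r=[];c,s=np.cos(v[2]),np.sin(v[2])
    for n in cams:
        for p,q in P[n]:
            y=-20+v[3] if p[1]=='b' else p[1]
            w=np.array([v[0]+c*p[0]-s*y,v[1]+s*p[0]+c*y,p[2],1])
            u=C[n]['intrinsics']@(C[n]['world_to_cam']@w)[:3];k=K[n]
            r+=[u[0]/u[2]-((q[0]+.5)/k[0]-.5+k[1]),u[1]/u[2]-((q[1]+.5)/k[0]-.5+k[2])]
    return np.array(r)
for cs in (('top',),('scene',),('top','scene')):
    f=least_squares(res,[550,-50,0,2],args=(cs,),x_scale=[1,1,.01,1]);print(cs,np.round(f.x,3))
    print(np.round(f.fun.reshape(-1,2),1).tolist())
v=f.x;c,s=np.cos(v[2]),np.sin(v[2])
for p in ((-25,-17.5),(25,-20+v[3]),(25,100)):print(p,v[0]+c*p[0]-s*p[1],v[1]+s*p[0]+c*p[1])
E
python3 fit.py
```

```text
('top',) [ 5.8448e+02 -3.5198e+01 -7.2000e-02  2.1430e+00]
[[-0.1, 0.3], [0.3, -0.2], [-0.6, 0.0], [-0.1, 1.9], [-0.1, -0.6], [0.2, -0.6], [0.2, -1.1], [0.7, -1.0], [-0.5, 1.3], [-0.0, 0.1]]
('scene',) [ 5.84916e+02 -3.45920e+01 -7.70000e-02  1.96700e+00]
[[0.3, 0.6], [-0.7, 0.2], [1.5, -0.0], [1.3, -0.7], [-2.1, 0.8], [-1.1, -1.3], [0.7, -0.4], [-0.0, 0.0]]
('top', 'scene') [ 5.84664e+02 -3.49410e+01 -7.50000e-02  2.08400e+00]
[[-0.1, 0.0], [0.3, -0.1], [-0.8, -0.3], [-0.3, 1.9], [-0.2, -0.8], [0.1, -0.7], [0.0, -1.1], [0.5, -1.0], [-0.6, 1.1], [-0.1, 0.0], [0.5, 0.2], [-0.8, 0.2], [1.3, -0.4], [1.2, -0.9], [-2.1, 0.6], [-1.2, -1.4], [0.6, -0.5], [-0.0, -0.1]]
(-25, -17.5) 558.428199516286 -50.5283521238333
(25, np.float64(-17.91628255187232)) 608.2579477560928 -54.67195943153801
(25, 100) 617.0509266639011 62.91602130110246
```

The fit is good: both views agree to about 0.6 mm, and the bolt is at about 2 mm. I'll turn the tool so that its y lies along box x, and set the jaws to about 36 mm so the tips are about 50 mm apart.

Emit:
jog_arm(steps=[{"az": -6,"gripper": -0.15},{"az": -6,"gripper": -0.15},{"az": -6,"gripper": -0.15},{"az": -6,"gripper": -0.15},{"az": -6,"gripper": -0.15}])

```text
invalid input
```

Emit:
jog_arm(steps=[{"az": -6,"gripper": -0.15},{"az": -6,"gripper": -0.15},{"az": -6,"gripper": -0.15},{"az": -6,"gripper": -0.15},{"az": -5.5,"gripper": -0.15}])

```text
invalid input
```

Emit:
jog_arm(steps=[{"tx": 0,"ty": 0,"tz": 0,"ax": 0,"ay": 0,"az": -6,"gripper": -0.15},{"tx": 0,"ty": 0,"tz": 0,"ax": 0,"ay": 0,"az": -6,"gripper": -0.15},{"tx": 0,"ty": 0,"tz": 0,"ax": 0,"ay": 0,"az": -6,"gripper": -0.15},{"tx": 0,"ty": 0,"tz": 0,"ax": 0,"ay": 0,"az": -6,"gripper": -0.15},{"tx": 0,"ty": 0,"tz": 0,"ax": 0,"ay": 0,"az": -6,"gripper": -0.15}])

```text
time: 0.52
tool_pos: [287.1, -582.7, 230.7]
tcp_rot: [[0.551, 0.834, -0.001], [0.834, -0.551, 0.001], [0.0, -0.001, -1.0]]
ft_force: [-1.0, -0.5, -0.9]
gripper_width: 36.4
```

Emit:
jog_arm(steps=[{"tx": 0,"ty": 0,"tz": 0,"ax": 0,"ay": 0,"az": -6,"gripper": -0.15},{"tx": 0,"ty": 0,"tz": 0,"ax": 0,"ay": 0,"az": -6,"gripper": -0.15},{"tx": 0,"ty": 0,"tz": 0,"ax": 0,"ay": 0,"az": -6,"gripper": -0.15},{"tx": 0,"ty": 0,"tz": 0,"ax": 0,"ay": 0,"az": -6,"gripper": -0.15},{"tx": 0,"ty": 0,"tz": 0,"ax": 0,"ay": 0,"az": -5.5,"gripper": -0.15}])

```text
time: 0.93
tool_pos: [287.1, -582.7, 230.7]
tcp_rot: [[0.069, 0.998, -0.001], [0.998, -0.069, 0.001], [0.001, -0.001, -1.0]]
ft_force: [0.1, -0.5, -0.2]
gripper_width: 36.1
```

Emit:
jog_arm(steps=[{"tx": 0.035,"ty": 0.017,"tz": 0,"ax": 0,"ay": 0,"az": 0,"gripper": -0.15},{"tx": 0.035,"ty": 0.017,"tz": 0,"ax": 0,"ay": 0,"az": 0,"gripper": -0.15},{"tx": 0.035,"ty": 0.017,"tz": 0,"ax": 0,"ay": 0,"az": 0,"gripper": -0.15},{"tx": 0.035,"ty": 0.017,"tz": 0,"ax": 0,"ay": 0,"az": 0,"gripper": -0.15},{"tx": 0.035,"ty": 0.017,"tz": 0,"ax": 0,"ay": 0,"az": 0,"gripper": -0.15}])

```text
time: 1.35
tool_pos: [385.4, -413.0, 230.9]
tcp_rot: [[0.075, 0.997, -0.001], [0.997, -0.075, 0.0], [0.0, -0.001, -1.0]]
ft_force: [0.8, -0.0, -0.1]
gripper_width: 36.1
```

Emit:
jog_arm(steps=[{"tx": 0.035,"ty": 0.017,"tz": 0,"ax": 0,"ay": 0,"az": 0,"gripper": -0.15},{"tx": 0.035,"ty": 0.017,"tz": 0,"ax": 0,"ay": 0,"az": 0,"gripper": -0.15},{"tx": 0.035,"ty": 0.017,"tz": 0,"ax": 0,"ay": 0,"az": 0,"gripper": -0.15},{"tx": 0.035,"ty": 0.017,"tz": 0,"ax": 0,"ay": 0,"az": 0,"gripper": -0.15},{"tx": 0.035,"ty": 0.017,"tz": 0,"ax": 0,"ay": 0,"az": 0,"gripper": -0.15}])

```text
time: 1.77
tool_pos: [483.2, -244.9, 231.1]
tcp_rot: [[0.075, 0.997, -0.0], [0.997, -0.075, -0.0], [-0.0, -0.0, -1.0]]
ft_force: [-0.2, -0.5, -0.1]
gripper_width: 36.5
```

Emit:
jog_arm(steps=[{"tx": 0.035,"ty": 0.017,"tz": 0,"ax": 0,"ay": 0,"az": 0,"gripper": -0.15},{"tx": 0.035,"ty": 0.017,"tz": 0,"ax": 0,"ay": 0,"az": 0,"gripper": -0.15},{"tx": 0.035,"ty": 0.017,"tz": 0,"ax": 0,"ay": 0,"az": 0,"gripper": -0.15},{"tx": 0.035,"ty": 0.017,"tz": 0,"ax": 0,"ay": 0,"az": 0,"gripper": -0.15},{"tx": 0.035,"ty": 0.017,"tz": 0,"ax": 0,"ay": 0,"az": 0,"gripper": -0.15}])

```text
time: 2.18
tool_pos: [581.0, -76.9, 230.9]
tcp_rot: [[0.075, 0.997, -0.001], [0.997, -0.075, -0.0], [-0.0, -0.001, -1.0]]
ft_force: [1.1, -0.2, 0.1]
gripper_width: 36.4
```

Emit:
jog_arm(steps=[{"tx": -0.002,"ty": 0,"tz": 0.035,"ax": 0,"ay": 0,"az": 0,"gripper": -0.15},{"tx": 0,"ty": 0,"tz": 0.035,"ax": 0,"ay": 0,"az": 0,"gripper": -0.15},{"tx": 0,"ty": 0,"tz": 0.03,"ax": 0,"ay": 0,"az": 0,"gripper": -0.15},{"tx": 0,"ty": 0,"tz": 0,"ax": 0,"ay": 0,"az": 0,"gripper": -0.15}])

```text
time: 2.52
tool_pos: [575.1, -80.2, 124.6]
tcp_rot: [[0.074, 0.997, -0.013], [0.997, -0.074, 0.001], [0.0, -0.013, -1.0]]
ft_force: [-0.9, 0.5, -1.0]
gripper_width: 36.3
```

Run:
```python
from workcell import arm
import cv2,numpy as np
s=arm.get_state();print(s['time'],s['tool_pos'],s['ft_force'])
w,_=arm.get_image('wrist');p,_=arm.get_image('scene')
a=cv2.resize(p[145:285,175:355],(514,400),interpolation=cv2.INTER_CUBIC)
b=cv2.resize(w,(533,400))
cv2.imwrite('pics/w2.png',w[:,:,::-1]);cv2.imwrite('pics/s2.png',cv2.resize(a,None,fx=1.4,fy=1.4)[:,:,::-1])
```

```text
2.5167 [575.12342037 -80.1924205  124.64585969] [-0.88831987  0.5396693  -0.99591909]
```

View pics/w2.png

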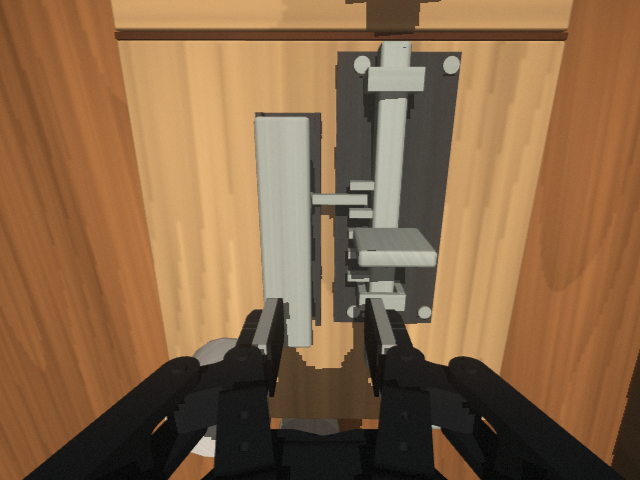

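View pics/s2.png

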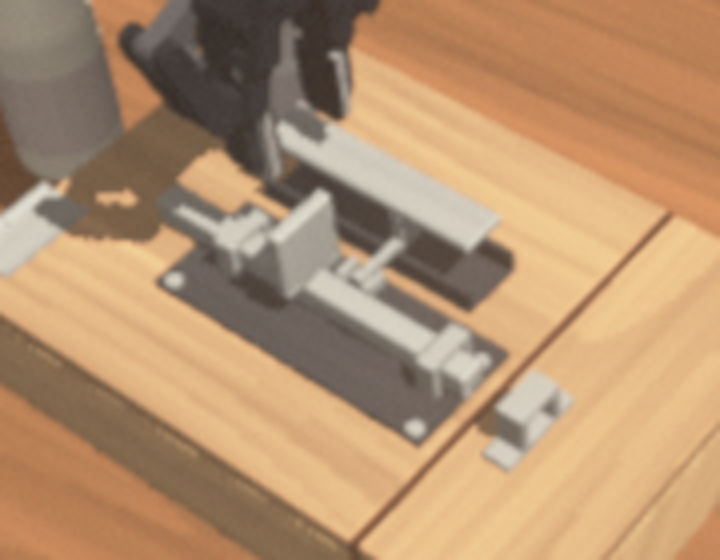

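The wrist view shows both tips short of the tab. The left tip is over the catch's left edge and the right tip is behind the left half of the tab. The tool stands about 6 mm too far to -x and is slightly tilted, so I'll check whether it has settled.

Emit:
jog_arm(steps=[{"tx": 0,"ty": 0,"tz": 0,"ax": 0,"ay": 0,"az": 0,"gripper": -0.15},{"tx": 0,"ty": 0,"tz": 0,"ax": 0,"ay": 0,"az": 0,"gripper": -0.15},{"tx": 0,"ty": 0,"tz": 0,"ax": 0,"ay": 0,"az": 0,"gripper": -0.15}])

```text
time: 2.87
tool_pos: [582.0, -80.7, 133.5]
tcp_rot: [[0.075, 0.997, 0.004], [0.997, -0.075, -0.001], [-0.0, 0.004, -1.0]]
ft_force: [-0.5, -0.6, 0.7]
gripper_width: 36.3
```

It was only a transient from the fast descent, so now I'll go down gently and watch the force.

Emit:
jog_arm(steps=[{"tx": 0,"ty": 0,"tz": 0.006,"ax": 0,"ay": 0,"az": 0,"gripper": -0.15},{"tx": 0,"ty": 0,"tz": 0.006,"ax": 0,"ay": 0,"az": 0,"gripper": -0.15},{"tx": 0,"ty": 0,"tz": 0.004,"ax": 0,"ay": 0,"az": 0,"gripper": -0.15},{"tx": 0,"ty": 0,"tz": 0.002,"ax": 0,"ay": 0,"az": 0,"gripper": -0.15},{"tx": 0,"ty": 0,"tz": 0,"ax": 0,"ay": 0,"az": 0,"gripper": -0.15}])

```text
time: 3.28
tool_pos: [579.9, -80.5, 112.4]
tcp_rot: [[0.074, 0.997, -0.002], [0.997, -0.074, 0.0], [0.0, -0.002, -1.0]]
ft_force: [0.5, -0.1, 0.2]
gripper_width: 36.1
```

Emit:
jog_arm(steps=[{"tx": 0,"ty": 0,"tz": 0,"ax": 0,"ay": 0,"az": 0,"gripper": -0.15},{"tx": 0,"ty": 0,"tz": 0,"ax": 0,"ay": 0,"az": 0,"gripper": -0.15},{"tx": 0,"ty": 0,"tz": 0,"ax": 0,"ay": 0,"az": 0,"gripper": -0.15}])

```text
time: 3.53
tool_pos: [580.8, -80.5, 113.5]
tcp_rot: [[0.074, 0.997, 0.0], [0.997, -0.074, -0.0], [-0.0, 0.0, -1.0]]
ft_force: [0.6, -0.3, 1.0]
gripper_width: 36.1
```

Emit:
jog_arm(steps=[{"tx": 0,"ty": 0,"tz": 0.003,"ax": 0,"ay": 0,"az": 0,"gripper": -0.15},{"tx": 0,"ty": 0,"tz": 0.003,"ax": 0,"ay": 0,"az": 0,"gripper": -0.15},{"tx": 0,"ty": 0,"tz": 0,"ax": 0,"ay": 0,"az": 0,"gripper": -0.15},{"tx": 0,"ty": 0,"tz": 0,"ax": 0,"ay": 0,"az": 0,"gripper": -0.15},{"tx": 0,"ty": 0,"tz": 0,"ax": 0,"ay": 0,"az": 0,"gripper": -0.15}])

```text
time: 3.95
tool_pos: [580.4, -80.5, 107.2]
tcp_rot: [[0.074, 0.997, -0.0], [0.997, -0.074, -0.0], [-0.0, -0.0, -1.0]]
ft_force: [-0.3, -0.0, -0.4]
gripper_width: 36.4
```

Emit:
jog_arm(steps=[{"tx": 0,"ty": 0,"tz": 0.003,"ax": 0,"ay": 0,"az": 0,"gripper": -0.15},{"tx": 0,"ty": 0,"tz": 0.003,"ax": 0,"ay": 0,"az": 0,"gripper": -0.15},{"tx": 0,"ty": 0,"tz": 0,"ax": 0,"ay": 0,"az": 0,"gripper": -0.15},{"tx": 0,"ty": 0,"tz": 0,"ax": 0,"ay": 0,"az": 0,"gripper": -0.15},{"tx": 0,"ty": 0,"tz": 0,"ax": 0,"ay": 0,"az": 0,"gripper": -0.15}])

```text
time: 4.37
tool_pos: [580.6, -80.6, 101.6]
tcp_rot: [[0.074, 0.997, 0.0], [0.997, -0.074, -0.0], [-0.0, 0.0, -1.0]]
ft_force: [-0.3, -0.0, 3.9]
gripper_width: 36.6
```

Contact at 3.9 N, about 4 mm pressed, so the tips ride about 3 mm above the TCP. I'll press about 5 mm more.

Emit:
jog_arm(steps=[{"tx": 0,"ty": 0,"tz": 0.002,"ax": 0,"ay": 0,"az": 0,"gripper": -0.15},{"tx": 0,"ty": 0,"tz": 0.002,"ax": 0,"ay": 0,"az": 0,"gripper": -0.15},{"tx": 0,"ty": 0,"tz": 0,"ax": 0,"ay": 0,"az": 0,"gripper": -0.15},{"tx": 0,"ty": 0,"tz": 0,"ax": 0,"ay": 0,"az": 0,"gripper": -0.15},{"tx": 0,"ty": 0,"tz": 0,"ax": 0,"ay": 0,"az": 0,"gripper": -0.15}])

```text
time: 4.78
tool_pos: [580.6, -80.6, 97.4]
tcp_rot: [[0.074, 0.997, 0.0], [0.997, -0.074, -0.0], [-0.0, 0.0, -1.0]]
ft_force: [-1.5, -0.1, 4.8]
gripper_width: 36.2
```

Emit:
jog_arm(steps=[{"tx": 0,"ty": 0,"tz": 0.001,"ax": 0,"ay": 0,"az": 0,"gripper": -0.15},{"tx": 0,"ty": 0,"tz": 0,"ax": 0,"ay": 0,"az": 0,"gripper": -0.15},{"tx": 0,"ty": 0,"tz": 0,"ax": 0,"ay": 0,"az": 0,"gripper": -0.15},{"tx": 0,"ty": 0,"tz": 0,"ax": 0,"ay": 0,"az": 0,"gripper": -0.15}])

```text
time: 5.12
tool_pos: [580.7, -80.6, 96.9]
tcp_rot: [[0.074, 0.997, 0.0], [0.997, -0.074, -0.0], [-0.0, 0.0, -1.0]]
ft_force: [-1.8, -0.1, 8.2]
gripper_width: 36.4
```

The force jumped to 8 N, so the catch is at its stop with the bolt unmoved. Now I'll slide toward +y at this height.

Emit:
jog_arm(steps=[{"tx": 0.002,"ty": 0,"tz": 0,"ax": 0,"ay": 0,"az": 0,"gripper": -0.15},{"tx": 0.003,"ty": 0,"tz": 0,"ax": 0,"ay": 0,"az": 0,"gripper": -0.15},{"tx": 0.003,"ty": 0,"tz": 0,"ax": 0,"ay": 0,"az": 0,"gripper": -0.15},{"tx": 0.003,"ty": 0,"tz": 0,"ax": 0,"ay": 0,"az": 0,"gripper": -0.15},{"tx": 0.003,"ty": 0,"tz": 0,"ax": 0,"ay": 0,"az": 0,"gripper": -0.15}])

```text
time: 5.53
tool_pos: [582.3, -69.9, 97.0]
tcp_rot: [[0.076, 0.997, 0.002], [0.997, -0.076, -0.004], [-0.004, 0.002, -1.0]]
ft_force: [-0.7, -5.3, 7.3]
gripper_width: 36.0
```

Emit:
jog_arm(steps=[{"tx": 0.003,"ty": 0,"tz": 0,"ax": 0,"ay": 0,"az": 0,"gripper": -0.15},{"tx": 0.003,"ty": 0,"tz": 0,"ax": 0,"ay": 0,"az": 0,"gripper": -0.15},{"tx": 0.003,"ty": 0,"tz": 0,"ax": 0,"ay": 0,"az": 0,"gripper": -0.15},{"tx": 0.003,"ty": 0,"tz": 0,"ax": 0,"ay": 0,"az": 0,"gripper": -0.15},{"tx": 0.001,"ty": 0,"tz": 0,"ax": 0,"ay": 0,"az": 0,"gripper": -0.15}])

```text
time: 5.95
tool_pos: [583.3, -57.4, 97.0]
tcp_rot: [[0.076, 0.997, 0.002], [0.997, -0.076, -0.005], [-0.005, 0.002, -1.0]]
ft_force: [-1.0, -6.8, 7.1]
gripper_width: 36.1
```

Emit:
jog_arm(steps=[{"tx": 0.003,"ty": 0,"tz": 0,"ax": 0,"ay": 0,"az": 0,"gripper": -0.15},{"tx": 0.003,"ty": 0,"tz": 0,"ax": 0,"ay": 0,"az": 0,"gripper": -0.15},{"tx": 0.003,"ty": 0,"tz": 0,"ax": 0,"ay": 0,"az": 0,"gripper": -0.15},{"tx": 0.003,"ty": 0,"tz": 0,"ax": 0,"ay": 0,"az": 0,"gripper": -0.15},{"tx": 0.003,"ty": 0,"tz": 0,"ax": 0,"ay": 0,"az": 0,"gripper": -0.15}])

```text
time: 6.37
tool_pos: [584.4, -42.8, 97.0]
tcp_rot: [[0.077, 0.997, 0.002], [0.997, -0.077, -0.005], [-0.005, 0.002, -1.0]]
ft_force: [-1.9, -6.4, 6.7]
gripper_width: 36.1
```

Emit:
jog_arm(steps=[{"tx": 0.003,"ty": 0,"tz": 0,"ax": 0,"ay": 0,"az": 0,"gripper": -0.15},{"tx": 0.002,"ty": 0,"tz": 0,"ax": 0,"ay": 0,"az": 0,"gripper": -0.15},{"tx": 0.002,"ty": 0,"tz": 0,"ax": 0,"ay": 0,"az": 0,"gripper": -0.15},{"tx": 0,"ty": 0,"tz": 0,"ax": 0,"ay": 0,"az": 0,"gripper": -0.15},{"tx": 0,"ty": 0,"tz": 0,"ax": 0,"ay": 0,"az": 0,"gripper": -0.15}])

```text
time: 6.78
tool_pos: [585.1, -34.9, 97.0]
tcp_rot: [[0.076, 0.997, 0.002], [0.997, -0.076, -0.004], [-0.004, 0.002, -1.0]]
ft_force: [-0.4, -4.4, 6.8]
gripper_width: 36.2
```

Emit:
jog_arm(steps=[{"tx": 0.002,"ty": 0,"tz": 0,"ax": 0,"ay": 0,"az": 0,"gripper": -0.15},{"tx": 0.001,"ty": 0,"tz": 0,"ax": 0,"ay": 0,"az": 0,"gripper": -0.15},{"tx": 0.001,"ty": 0,"tz": 0,"ax": 0,"ay": 0,"az": 0,"gripper": -0.15},{"tx": 0.001,"ty": 0,"tz": 0,"ax": 0,"ay": 0,"az": 0,"gripper": -0.15},{"tx": 0,"ty": 0,"tz": 0,"ax": 0,"ay": 0,"az": 0,"gripper": -0.15}])

```text
time: 7.2
tool_pos: [585.3, -31.2, 97.0]
tcp_rot: [[0.077, 0.997, 0.001], [0.997, -0.077, -0.006], [-0.006, 0.002, -1.0]]
ft_force: [-1.7, -6.7, 7.5]
gripper_width: 36.9
```

Emit:
jog_arm(steps=[{"tx": 0.001,"ty": 0,"tz": 0,"ax": 0,"ay": 0,"az": 0,"gripper": -0.15},{"tx": 0.001,"ty": 0,"tz": 0,"ax": 0,"ay": 0,"az": 0,"gripper": -0.15},{"tx": 0,"ty": 0,"tz": 0,"ax": 0,"ay": 0,"az": 0,"gripper": -0.15},{"tx": 0,"ty": 0,"tz": 0,"ax": 0,"ay": 0,"az": 0,"gripper": -0.15},{"tx": 0,"ty": 0,"tz": 0,"ax": 0,"ay": 0,"az": 0,"gripper": -0.15}])

```text
time: 7.62
tool_pos: [585.3, -31.1, 97.0]
tcp_rot: [[0.078, 0.997, 0.001], [0.997, -0.078, -0.008], [-0.008, 0.002, -1.0]]
ft_force: [-0.6, -10.1, 8.1]
gripper_width: 36.7
```

The tool has stalled at box y ≈ 3.8 (5 expected), with the push force rising to 10 N. I'll check with a picture before letting the catch up.

Run:
```python
from workcell import arm
import cv2,numpy as np
w,_=arm.get_image('wrist');p,_=arm.get_image('scene')
a=cv2.resize(p[165:265,200:320],(480,400),interpolation=cv2.INTER_CUBIC)
b=w[0:400,220:520]
cv2.imwrite('pics/m3.png',np.hstack([a,b])[:,:,::-1])
```

```text
(no output)
```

View pics/m3.png

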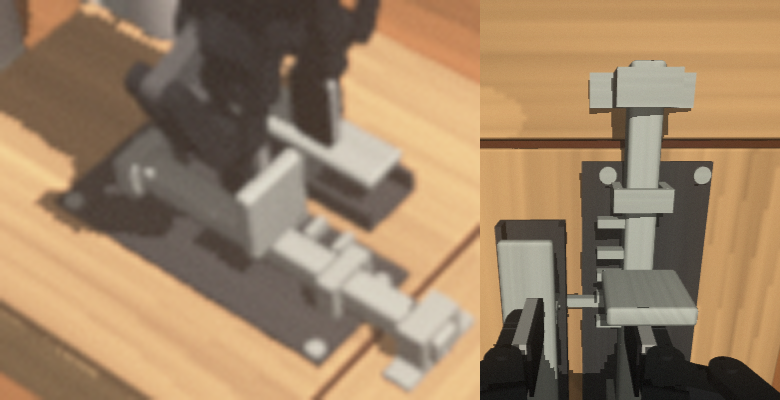

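The bolt passes through the keeper with its tip showing beyond it, and the catch is still down. I'll raise the tool while still pressing lightly on the tab, then back off.

Emit:
jog_arm(steps=[{"tx": 0,"ty": 0,"tz": -0.004,"ax": 0,"ay": 0,"az": 0,"gripper": -0.15},{"tx": 0,"ty": 0,"tz": -0.006,"ax": 0,"ay": 0,"az": 0,"gripper": -0.15},{"tx": 0,"ty": 0,"tz": -0.006,"ax": 0,"ay": 0,"az": 0,"gripper": -0.15},{"tx": -0.004,"ty": 0,"tz": 0,"ax": 0,"ay": 0,"az": 0,"gripper": -0.15},{"tx": -0.006,"ty": 0,"tz": 0,"ax": 0,"ay": 0,"az": 0,"gripper": -0.15}])

```text
time: 8.13
tool_pos: [583.7, -34.5, 111.6]
tcp_rot: [[0.074, 0.997, -0.0], [0.997, -0.074, 0.001], [0.001, -0.0, -1.0]]
ft_force: [-0.5, -0.9, 0.2]
gripper_width: 36.0
```

Emit:
jog_arm(steps=[{"tx": -0.005,"ty": 0,"tz": -0.01,"ax": 0,"ay": 0,"az": 0,"gripper": -0.15},{"tx": 0,"ty": 0,"tz": -0.025,"ax": 0,"ay": 0,"az": 0,"gripper": -0.15},{"tx": 0,"ty": 0,"tz": -0.025,"ax": 0,"ay": 0,"az": 0,"gripper": -0.15},{"tx": 0,"ty": 0,"tz": -0.02,"ax": 0,"ay": 0,"az": 0,"gripper": -0.15},{"tx": 0,"ty": 0,"tz": 0,"ax": 0,"ay": 0,"az": 0,"gripper": -0.15}])

```text
time: 8.55
tool_pos: [586.9, -39.0, 197.6]
tcp_rot: [[0.074, 0.997, 0.009], [0.997, -0.074, -0.0], [0.001, 0.009, -1.0]]
ft_force: [0.2, 0.0, -0.2]
gripper_width: 36.5
```

Emit:
jog_arm(steps=[{"tx": 0,"ty": 0,"tz": 0,"ax": 0,"ay": 0,"az": 0,"gripper": -0.15},{"tx": 0,"ty": 0,"tz": 0,"ax": 0,"ay": 0,"az": 0,"gripper": -0.15},{"tx": 0,"ty": 0,"tz": 0,"ax": 0,"ay": 0,"az": 0,"gripper": -0.15},{"tx": 0,"ty": 0,"tz": 0,"ax": 0,"ay": 0,"az": 0,"gripper": -0.15}])

```text
time: 8.88
tool_pos: [582.8, -39.6, 191.1]
tcp_rot: [[0.074, 0.997, -0.002], [0.997, -0.074, 0.0], [-0.0, -0.002, -1.0]]
ft_force: [-0.1, 0.0, -0.4]
gripper_width: 36.4
```

Run:
```python
from workcell import arm
import cv2,numpy as np
s=arm.get_state();print(s['time'],s['tool_pos'],s['ft_force'])
p,_=arm.get_image('scene');w,_=arm.get_image('wrist')
a=cv2.resize(p[145:325,155:390],(587,450),interpolation=cv2.INTER_CUBIC)
cv2.imwrite('pics/m4.png',np.hstack([a,cv2.resize(w[0:450,220:480],(210,450))])[:,:,::-1])
```

```text
8.8833 [582.76217627 -39.60813269 191.06679385] [-0.05581136  0.03599764 -0.41335161]
```

View pics/m4.png

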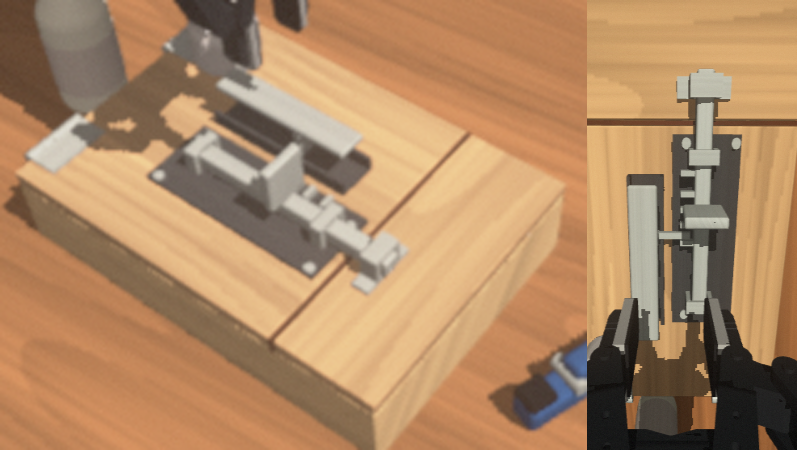

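The scene shows the bolt through the keeper and the catch raised again: its corner at (299.1,200.2) px was (299.8,200.2) at the start. I'll check both numerically from the depth image.

Run:
```python
from workcell import arm
import numpy as np
c=arm.camera_model('wrist');_,d=arm.get_image('wrist')
K,T=c['intrinsics'],np.linalg.inv(c['world_to_cam'])
v,u=np.nonzero(d>0);z=d[v,u]
P=np.c_[(u-K[0,2])/K[0,0]*z,(v-K[1,2])/K[1,1]*z,z,np.ones(len(z))]@T.T
dx,dy=P[:,0]-584.66,P[:,1]+34.94;a=-.075
X=np.cos(a)*dx+np.sin(a)*dy;Y=-np.sin(a)*dx+np.cos(a)*dy;Z=P[:,2]
m=(abs(X+25)<8)&(Y>-30)&(Y<30);print('catch z',np.median(Z[m]))
m=(abs(X-25)<12)&(Y>-20)&(Y<60)&(Z>118)&(Z<130);print('tab top y',np.percentile(Y[m],[5,50,95]),np.percentile(X[m],[2,98]),np.median(Z[m]))
m=(abs(X)<5)&(abs(Y)<60);print('lid/between z',np.percentile(Z[m],[10,50]))
```

```text
catch z 235.11608052840114
tab top y [15.96652178 20.0977055  22.88624409] [13.44769651 36.5436214 ] 123.88473556307865
lid/between z [ 69.06549012 264.61857886]
```

The tab is at y = 20.1, so the bolt is at about 40 mm. The catch reading picked up gripper pixels, so I'll filter those, check again and hand in if it is up.

Run:
```python
from workcell import arm
import numpy as np
c=arm.camera_model('wrist');_,d=arm.get_image('wrist')
K,T=c['intrinsics'],np.linalg.inv(c['world_to_cam'])
v,u=np.nonzero(d>0);z=d[v,u]
P=np.c_[(u-K[0,2])/K[0,0]*z,(v-K[1,2])/K[1,1]*z,z,np.ones(len(z))]@T.T
dx,dy=P[:,0]-584.66,P[:,1]+34.94;a=-.075
X=np.cos(a)*dx+np.sin(a)*dy;Y=-np.sin(a)*dx+np.cos(a)*dy;Z=P[:,2]
m=(abs(X+25)<8)&(Y>0)&(Y<35)&(Z<130);h=np.median(Z[m]);print('catch z',h,m.sum())
if h>106: arm.finish_job();print('finished')
```

```text
catch z 107.1889578755152 1320
the job is handed in; nothing more can be done
finished
```

The blade box is bolted shut and I handed the job in at about 9 s of the 32 s allowed; the interface reports no verdict.

I found the box from the two fixed cameras, which agreed to about 0.6 mm. With the jaws about 36 mm apart, one fingertip pressed the catch to its stop at about 8 N. The other fingertip pushed the tab along until the tool stalled and the push force rose to about 10 N. I then lifted straight off and backed away.

| Check | Result | Needed |
|---|---|---|
| Bolt, from the tab in the depth image | about 40 mm | at least 35.5 mm |
| Catch top above the bench | 107.2 mm | within 2 mm of 108 mm |
| Force on the tool | under 0.5 N, tool about 190 mm above the bench | touching nothing |

- **Discarded reading:** the first depth check of the catch gave 235 mm because it caught gripper pixels. I repeated it with those removed.
- **Stall position:** the tool stalled about 1.2 mm short of where I expected. The depth check afterwards still showed the bolt fully home.
- **Tin, clamp and glue bottle:** I did not measure them again at the end. The tool was kept clear of them, and I felt no contact.

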